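# Press the cane panel's keys home

## Robot

A 7-joint arm with a two-finger parallel gripper is mounted at the origin on the work surface. World frame = base frame: x ahead of the robot, y to its left, z up, the work surface at z = 0. Lengths are in m, angles in rad, forces in N, time in s.
With the tool pointing down it reaches from about 0.425 to 0.925 m from the base axis. Payload 6.8 kg.
Tool frame: the origin (TCP) lies between the finger pads, 19 mm behind the fingertips; this is the grasp point; z points along the fingers, y is the line along which they close (so a half turn about z gives the same grasp; the last joint's range is limited). The gripper opens to 85 mm and grips with 20 to 120 N. Pads are 22 mm wide; open, the fingers measure 114 mm over their backs; the gripper's body (76 mm by 85 mm) begins 54 mm behind the grasp point. The pads swing forward as they close: fully open they stand 13 mm farther back than shut.
Start: joints at [1, 0.477, 0.022, 1.555, -0.011, 1.109, -0.083], TCP at [0.301, -0.604, 0.25] pointing down, gripper open.
Joint ranges: [-2.96, 2.96], [-0.34, 2.1], [-1.41, 1.46], [0.24, 2.44], [-1.37, 4.51], [0.17, 1.92], [-2.96, 2.96]. Speed limits (rad/s): [2.39, 2.39, 3.14, 3.14, 3.14, 3.14, 3.14].

## Interface

Orientations are given as a unit quaternion [w, x, y, z].
In Python, from plant import * gives the robot as it stands. The module is installed in compiled form; this text tells all that it offers.
- The arm moves only by the tool move_arm, never from a script. Its argument "series" is one flat list of numbers, 5 for each row, row after row: the shift along the tool's x, y, z each as a share of 500 mm, from -1 to 1, then the turn about the tool's z as a share of 30 degrees, from -1 to 1, then the closure, from 0 (fully open) to 1 (shut). In form: [x, y, z, spin, grip, x, y, z, spin, grip, ...]. A call has 1 to 12 rows; each row is the pose to reach, as a shift and turn from the pose commanded when the call began, along the tool's axes at that moment; what a row does not reach only later rows make up. A row lasts 1/8 s, in which the tool goes at most 62.5 mm and 10.7 degrees, less where a joint would pass 70% of its speed; a pose out of reach is approached as far as the arm can. A call with a number of a shift or a turn outside -1 to 1 is refused whole. A call with a gripper value outside its range is refused whole. The fingers move at their own pace and stop on an object; the grip force is fixed at half the most. Time passes only in rows, so rows that repeat a pose let the fingers close. It gives the time, the measured TCP pose, the force, the opening and the grip force at its end, in the units of the state.
- read_state(): the state, without advancing time (a new reading comes with each control period).
- read_camera(name): name is "scene" or "side" or "wrist"; returns the picture (384x512x3 uint8, blue, green, red); there is no depth.
- get_calibration(name): a dict with "intrinsics" (3x3 intrinsics, pixels), "k1" (the pictures are not rectified: a ray, as slopes to the right and down, at radius r is drawn at 1 + k1 r^2 times it, then the intrinsics apply), "position" and "attitude" of the camera in the world; the wrist camera has in their place "mount" (4x4, takes a point from camera to tool coordinates, whose origin is the TCP and whose axes are the flange's). Camera axes: x right, y down, z forward; pixel columns grow to the right and rows downward; lengths in m; the calibration is good to about 2 mm. A picture is of the moment at which its call begins: read the wrist's pose just before it. get_calibration takes no time and is no camera call.
- close_job(): hands the job in; it is judged then, once.
The state is a dict: "t": time; "joints": joint angles; "joint_vel": joint speeds; "effort": joint torques, N m; "tool_pos": TCP position; "tool_rot": TCP orientation; "wrist_force": force on the tool from outside, world axes, zero at the start; "ft_torque": the same for the moment, N m; "opening": finger opening in m; "grip_force": force on a finger pad.
Only numpy, scipy, OpenCV 4.12 (cv2) and the standard library are available. Lean on these libraries where they do the work, as an engineer would, in place of code of your own. Each camera call takes 0.05 s, during which the arm holds its last target. There are 200 camera calls.

## Task

Take the red seam presser from its cork mat and, starting at the brass-plated corner, sweep it along the near rail so that its sprung shoe presses all the pale keys fully home (flush), one after another, without lifting it off until the last key is in and without driving the shoe hard against its stop. Then stand the presser upright on the middle of the cork mat again and let go. Keep the fingers off the panel, and leave the mug, spool and tin alone.

Things in the scene. Friction and masses are not known exactly. Their poses are not given: they have to be found in the camera images.
- frame: Chair-back panel fixed flat on the desk: dark wood frame 400 mm (its y) by 380 mm (its x), 25 mm thick, cane in the middle. Origin: on the desk under the middle of the near rail (50 mm wide, along y); the rest lies towards +x. 8 pale keys in a row 240 mm long stand proud along the near rail's centre line. A flush brass plate marks its +y corner
- seam_start (a point): point on the top face of the near rail, on the key line, by the brass plate at the frame's +y end, 46 mm before the first key's near edge (25 mm above the desk)
- seam_end (a point): the same at the other (-y) end, 46 mm past the last key (25 mm above the desk)
- presser: seam presser, loose hand tool standing on its sole, 76 mm tall: red grip block 60 mm long (its x), 26 mm wide (its y), from 26 to 76 mm above the sole, with a white sprung shoe beneath. Origin: middle of the unloaded sole; z up. Grip it across its 26 mm width, e.g. with the TCP 48 mm above the sole
- shoe (a joint): how far the presser's shoe is pushed up into the grip block, in m: 0 unloaded, 0.010 against its stop. Spring: 3 N to start moving, then 1 N per mm
- sole (a point): middle of the shoe's flat underside. The flat is 26 mm long (x) and 26 mm wide; beyond it the shoe ramps up 8 mm over 19 mm at both ends (shoe 64 mm long overall)
- mat: cork mat 110 x 80 x 6 mm fixed on the desk, long side along its x; origin at the centre of its underside. The presser stands on it at the start
- mug: blue mug, 76 mm across, 90 mm tall, origin at the centre of its underside; bystander
- spool: green thread spool standing up, 38 mm across, 46 mm tall, origin at the centre of its underside; bystander
- tin: round tin with an orange band, 66 mm across, 55 mm tall, origin at the centre of its underside; bystander
- key0 (a joint): how far key 0 (pale wooden block 14 x 28 mm, centre +105 mm along the frame's y) is pressed in, in m: 0 = 5.8 mm proud of the rail, 0.005 = fully home (bottomed, top 0.8 mm above the rail). Stiff: about 3 N moves it, it stays where it is left
- key1 (a joint): how far key 1 (pale wooden block 14 x 28 mm, centre +75 mm along the frame's y) is pressed in, in m: 0 = 5.8 mm proud of the rail, 0.005 = fully home (bottomed, top 0.8 mm above the rail). Stiff: about 3 N moves it, it stays where it is left
- key2 (a joint): how far key 2 (pale wooden block 14 x 28 mm, centre +45 mm along the frame's y) is pressed in, in m: 0 = 5.8 mm proud of the rail, 0.005 = fully home (bottomed, top 0.8 mm above the rail). Stiff: about 3 N moves it, it stays where it is left
- key3 (a joint): how far key 3 (pale wooden block 14 x 28 mm, centre +15 mm along the frame's y) is pressed in, in m: 0 = 5.8 mm proud of the rail, 0.005 = fully home (bottomed, top 0.8 mm above the rail). Stiff: about 3 N moves it, it stays where it is left
- key4 (a joint): how far key 4 (pale wooden block 14 x 28 mm, centre -15 mm along the frame's y) is pressed in, in m: 0 = 5.8 mm proud of the rail, 0.005 = fully home (bottomed, top 0.8 mm above the rail). Stiff: about 3 N moves it, it stays where it is left
- key5 (a joint): how far key 5 (pale wooden block 14 x 28 mm, centre -45 mm along the frame's y) is pressed in, in m: 0 = 5.8 mm proud of the rail, 0.005 = fully home (bottomed, top 0.8 mm above the rail). Stiff: about 3 N moves it, it stays where it is left
- key6 (a joint): how far key 6 (pale wooden block 14 x 28 mm, centre -75 mm along the frame's y) is pressed in, in m: 0 = 5.8 mm proud of the rail, 0.005 = fully home (bottomed, top 0.8 mm above the rail). Stiff: about 3 N moves it, it stays where it is left
- key7 (a joint): how far key 7 (pale wooden block 14 x 28 mm, centre -105 mm along the frame's y) is pressed in, in m: 0 = 5.8 mm proud of the rail, 0.005 = fully home (bottomed, top 0.8 mm above the rail). Stiff: about 3 N moves it, it stays where it is left
Things that resemble listed ones, but are neither listed nor needed, are in the scene too. Of the things like the presser, leave any that is green; of the rest the smaller one is meant. There is more than one size of the mat; the one meant has the size given above.

How it is judged:
On the way, in this order (a step that is already met when the one before it is completed fails the run):
1. the key next to the brass plate is pressed in while the last key still stands proud (value of joint key0 above 0.0035 m and value of joint key7 below 0.0025 m).
2. all eight keys are pressed to within 1.5 mm of fully home (value of joint each of key0, key1, key2, key3, key4, key5, key6, key7 above 0.0035 m), for 0.2 s.
At the end, for the whole second after the job is handed in: All eight keys within 1.5 mm of fully home; the presser released, at rest and upright (within 0.1 rad) on the cork mat, its middle within 22 mm of the mat's (all of step 2 and horizontal distance between presser and mat below 0.022 m and z of presser in the frame of mat between 0.003 and 0.009 m and angle between presser's own z axis and vertical below 0.1 rad and linear speed of presser below 0.02 m/s); the robot touches nothing.
It fails at once if the presser is lifted more than 15 mm off the rail after the second key is in and before the last one is (value of joint key1 above 0.0035 m and value of joint key7 below 0.0035 m and z of sole in the frame of frame above 0.04 m).
It fails at once if a key is pressed in while the key two places before it still stands proud (out of order) ((value of joint key2 above 0.0035 m and value of joint key0 below 0.002 m) or (value of joint key3 above 0.0035 m and value of joint key1 below 0.002 m) or (value of joint key4 above 0.0035 m and value of joint key2 below 0.002 m) or (value of joint key5 above 0.0035 m and value of joint key3 below 0.002 m) or (value of joint key6 above 0.0035 m and value of joint key4 below 0.002 m) or (value of joint key7 above 0.0035 m and value of joint key5 below 0.002 m)).
It fails at once if the presser bears on the panel with more than 35 N (contact force between presser and frame above 35 N).
It fails at once if the fingers press on the panel or its keys (contact force between the fingers and frame above 2 N).
It fails at once if the mug, spool or tin is moved more than 30 mm (distance of any of mug, spool, tin from where it was at the start of the episode above 0.03 m).
It also fails if it takes over 67 s, if anything falls off the work surface, if the arm or the gripper's body presses on something with over 40 N, if the wrist force passes 120 N, or if a joint passes its speed limit or range.

## Working session

There is one attempt and no reset: what is moved stays moved. The work goes in short steps, Python scripts to look and compute and a tool call to move; the robot and the scene stay as the last step left them, time stands still between calls to the robot, and variables do not carry over. Pictures are saved under pics/ and viewed, at most 10 in all, crops included, and the job is handed in when it is done.

Besides the shell and the picture viewer there is one more tool, called after "Emit:" as name(argument=value, ...) on one line, values as JSON. move_arm: Moves the arm, as the interface text tells. Its arguments: {"type":"object","properties":{"series":{"type":"array","items":{"type":"number","minimum":-1,"maximum":1}}},"required":["series"]}

```bash
mkdir -p pics; python3 - <<'E'
from plant import *
import cv2,numpy as np
s=read_state();print(s)
for n in ("scene","side","wrist"):
    c=get_calibration(n);print(n,c)
a=read_camera("scene");b=read_camera("side")
cv2.imwrite("pics/scene0.png",a);cv2.imwrite("pics/side0.png",b)
E
```

```text
{'t': 0.0, 'joints': array([ 0.99990911,  0.47778926,  0.02234407,  1.55645206, -0.01149618,
        1.10927481, -0.08309379]), 'joint_vel': array([ 1.21791407e-03,  1.81410268e-04,  7.35746970e-05, -5.99009302e-04,
       -8.88228249e-06, -9.00523785e-04,  4.32885784e-04]), 'effort': array([-6.42322320e-04, -5.96440315e+01,  1.60756968e+00, -2.81198663e+01,
        1.24169749e-02,  9.28861904e-03,  2.40048348e-05]), 'tool_pos': array([ 0.30108984, -0.60351196,  0.24903277]), 'tool_rot': array([-8.55205540e-04,  9.73344405e-01,  2.29346602e-01, -2.72601413e-04]), 'wrist_force': array([ 0.11615436, -0.28868978,  0.00928347]), 'ft_torque': array([-0.00036207, -0.05541363, -0.00904857]), 'grip_force': 0.0, 'opening': 0.08535728724221978}
scene {'intrinsics': array([[351.62658522,   0.        , 260.38720304],
       [  0.        , 351.62658522, 195.86853594],
       [  0.        ,   0.        ,   1.        ]]), 'k1': -0.019504983149583623, 'position': array([0.90794794, 0.57295208, 0.84566038]), 'attitude': array([-0.12413822,  0.34443538,  0.86921457, -0.33229505])}
side {'intrinsics': 
[... 170 characters left out ...]
72264293699, 'position': array([-0.03421419,  0.77393436,  1.09900467]), 'attitude': array([ 0.09432087, -0.27859123,  0.89671225, -0.33075313])}
wrist {'intrinsics': array([[265.46871856,   0.        , 253.2599808 ],
       [  0.        , 265.46871856, 183.31049642],
       [  0.        ,   0.        ,   1.        ]]), 'k1': 0.004003261380634581, 'mount': array([[ 5.40125361e-04, -9.62395519e-01, -2.71651564e-01,
         6.92206660e-02],
       [ 9.99999852e-01,  5.37996402e-04,  8.23111547e-05,
         3.87719753e-04],
       [ 6.69316778e-05, -2.71651569e-01,  9.62395667e-01,
        -1.23291233e-01],
       [ 0.00000000e+00,  0.00000000e+00,  0.00000000e+00,
         1.00000000e+00]])}
```

View pics/scene0.png

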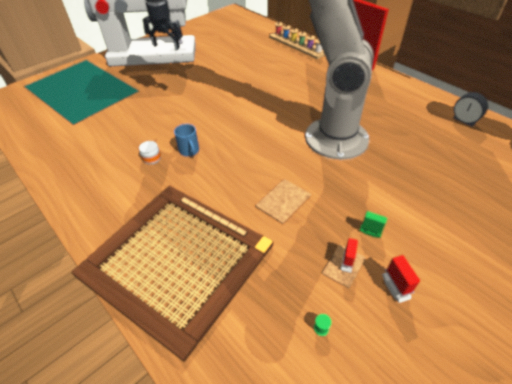

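View pics/side0.png

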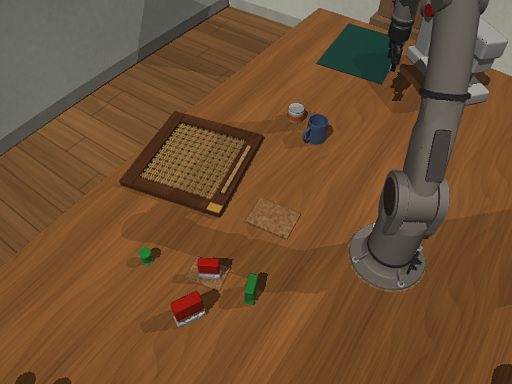

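Scene picture: frame (175,270) with brass plate at (264,244) and keys from (245,232) to (183,200). Candidate pressers are small red (349,254), large red (402,277) and green (373,223). Candidate mats are at (345,268), with the small red on it, and at (283,200), empty. Small red fits, since green is excluded and the smaller of the rest is meant. I'll confirm this in an enlarged crop.

```bash
cat > h.py <<'E'
import numpy as np, cv2
from scipy.spatial.transform import Rotation as R
from plant import *
def q(a): return R.from_quat([a[1],a[2],a[3],a[0]])
def cam(n,s=None):
    c=get_calibration(n)
    if n=="wrist":
        T=q(s["tool_rot"]).as_matrix(); M=c["mount"]
        return c, T@M[:3,:3], s["tool_pos"]+T@M[:3,3]
    return c,q(c["attitude"]).as_matrix(),c["position"]
def ray(C,uv):
    c,Rm,p=C;K=c["intrinsics"]
    uv=np.atleast_2d(np.array(uv,float))
    d=cv2.undistortPoints(uv[:,None],K,np.array([c["k1"],0,0,0]),None)[:,0] if 1 else 0
    return p,(Rm@np.c_[d,np.ones(len(d))].T).T
def onz(C,uv,z):
    p,d=ray(C,uv); return p+d*((z-p[2])/d[:,2])[:,None]
def tri(C1,u1,C2,u2):
    p1,d1=ray(C1,u1);p2,d2=ray(C2,u2);out=[]
    for a,b in zip(d1,d2):
        a=a/np.linalg.norm(a);b=b/np.linalg.norm(b)
        t=np.linalg.lstsq(np.c_[a,-b],p2-p1,rcond=None)[0]
        x,y=p1+t[0]*a,p2+t[1]*b; out.append(np.r_[(x+y)/2,np.linalg.norm(x-y)])
    return np.array(out)
def proj(C,P):
    c,Rm,p=C;X=(np.atleast_2d(P)-p)@Rm;x=X[:,:2]/X[:,2:]
    x=x*(1+c["k1"]*(x**2).sum(1))[:,None];K=c["intrinsics"]
    return x*[K[0,0],K[1,1]]+K[:2,2]
E
python3 - <<'E'
from h import *
np.set_printoptions(precision=4,suppress=True)
S=cam("scene");D=cam("side")
print("presser small/large/green, mat2, brass, mug,spool,tin",)
print(tri(S,[(349,254),(402,275),(373,223),(283,200),(264,244),(187,140),(322,323),(149,152)],D,[(208,268),(187,307),(251,289),(273,217),(215,208),(317,130),(146,256),(296,112)]))
# keyline on z=0.028
print(onz(S,[(245,234),(183,200)],0.03),onz(D,[(222,193),(249,148)],0.03))
a=cv2.imread("pics/scene0.png")[170:320,240:440];b=cv2.imread("pics/side0.png")[180:330,130:330]
cv2.imwrite("pics/crop0.png",np.hstack([cv2.resize(x,None,fx=4,fy=4,interpolation=cv2.INTER_CUBIC) for x in (a,b)]) if 0 else np.vstack([cv2.resize(x,None,fx=2,fy=2,interpolation=cv2.INTER_CUBIC) for x in (a,b)]))
E
```

```text
presser small/large/green, mat2, brass, mug,spool,tin
[[ 0.4038  0.3605  0.0467  0.0025]
 [ 0.3688  0.4919  0.065   0.0006]
 [ 0.2679  0.3422  0.0409  0.0022]
 [ 0.3663  0.0792  0.0022  0.0022]
 [ 0.5328  0.1681  0.0211  0.0019]
 [ 0.4373 -0.3339  0.0395  0.0012]
 [ 0.5885  0.4279  0.0252  0.001 ]
 [ 0.5639 -0.3923  0.0246  0.0019]]
[[ 0.553   0.112   0.03  ]
 [ 0.6076 -0.1156  0.03  ]] [[ 0.5478  0.1098  0.03  ]
 [ 0.5964 -0.114   0.03  ]]
```

View pics/crop0.png

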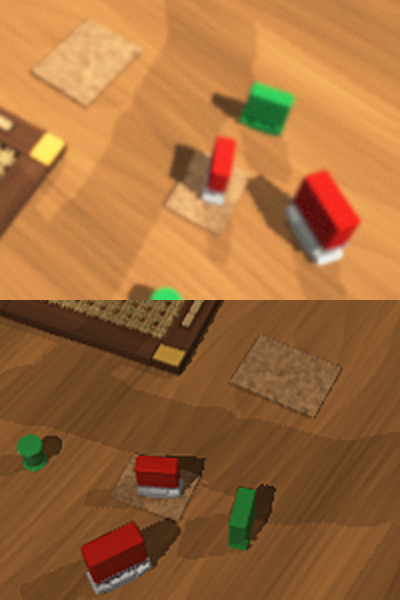

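The small red presser is at (349,254) in the scene picture and (208,268) in the side picture. It is clearly smaller than the other red one and stands on a cork mat. Next I'll check the mat sizes and move the wrist camera over the area.

```bash
python3 - <<'E'
from h import *
np.set_printoptions(precision=4,suppress=True)
D=cam("side")
for m in ([(195,256),(231.5,270),(218.5,290.5),(186,275)],[(261,197.5),(301,213.5),(288,238.5),(245,220)]):
    P=onz(D,m,.006);print(P[:,:2].tolist(),P.mean(0),np.linalg.norm(P-np.roll(P,-1,0),axis=1))
# red top-face long edge in side crop (far-top edge)
print(onz(D,[(198,258.5),(219.5,259.5)],.082))
E
```

```text
[[0.47832421673149506, 0.3363288361350517], [0.3600087781908109, 0.3115465185560535], [0.35100704956962403, 0.3858037491682337], [0.45885832144335115, 0.4010957632007272]] [0.412  0.3587 0.006 ] [0.1209 0.0748 0.1089 0.0676]
[[0.44207467235510606, 0.03566534584416092], [0.29780142248081765, 0.01653045037766354], [0.2817117765854266, 0.12300279374869505], [0.43230163476634126, 0.1416071155523575]] [0.3635 0.0792 0.006 ] [0.1455 0.1077 0.1517 0.1064]
[[0.4307 0.3682 0.082 ]
 [0.3796 0.3363 0.082 ]]
```

Emit:
move_arm(series=[0.94,-0.64,-0.1,-0.5,0,0.94,-0.64,-0.1,-1,0,0.94,-0.64,-0.1,-1,0,0.94,-0.64,-0.1,-1,0,0.94,-0.64,-0.1,-1,0,0.94,-0.64,-0.1,-1,0,0.94,-0.64,-0.1,-1,0,0.94,-0.64,-0.1,-1,0,0.94,-0.64,-0.1,-1,0,0.94,-0.64,-0.1,-1,0,0.94,-0.64,-0.1,-1,0])

```text
t: 1.48
tool_pos: [0.5789, -0.1076, 0.2995]
tool_rot: [-0.0, 0.881, 0.474, -0.0]
wrist_force: [-0.0, 0.1, -0.4]
opening: 0.0857
grip_force: 0.0
```

The mat under the presser measures about 115x72 mm, against 150x107 mm for the other, so it is the one meant. It agrees with the 110x80 size given. Now a wrist look at the panel.

```bash
python3 - <<'E'
from h import *
import pickle
s=read_state();a=read_camera("wrist");cv2.imwrite("pics/w1.png",a);pickle.dump(s,open("w1.pkl","wb"))
E
```

```text
(no output)
```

View pics/w1.png

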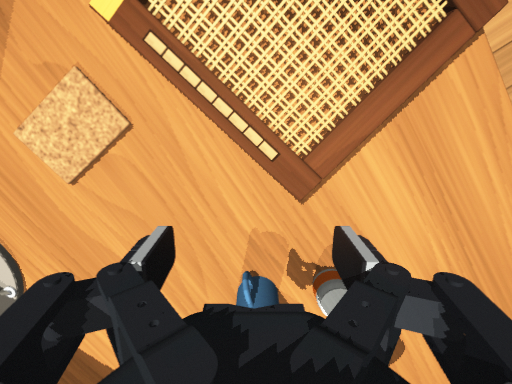

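The wrist picture shows the key row from (150,35) to (275,157), the brass plate at (105,5), and the near rail's -y corner at (303,200). I'll take a second wrist place that also sees the presser.

Emit:
move_arm(series=[0.194,-0.46,-0.08,0,0,0.194,-0.46,-0.08,0,0,0.194,-0.46,-0.08,0,0,0.194,-0.46,-0.08,0,0,0.194,-0.46,-0.08,0,0,0.194,-0.46,-0.08,0,0,0.194,-0.46,-0.08,0,0])

```text
t: 2.4
tool_pos: [0.4414, 0.0977, 0.3395]
tool_rot: [0.0, 0.882, 0.472, -0.0]
wrist_force: [-0.6, -0.2, -0.5]
opening: 0.0855
grip_force: 0.0
```

```bash
python3 - <<'E'
from h import *
import pickle
s=read_state();a=read_camera("wrist");cv2.imwrite("pics/w2.png",a);pickle.dump(s,open("w2.pkl","wb"));print(s["tool_pos"])
E
```

```text
[0.44138893 0.0976855  0.33953357]
```

View pics/w2.png

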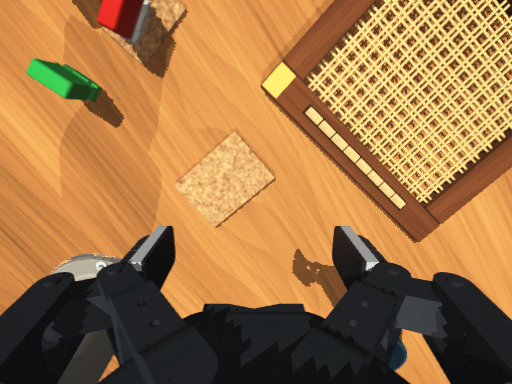

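Keys run (305,107)-(408,208) here, with the brass plate at (279,80) and the presser at the top edge (120,12). I'll compute the key line from both views and move nearer the presser.

```bash
python3 - <<'E'
from h import *
import pickle
np.set_printoptions(precision=4,suppress=True)
E={}
for n,(p0,p1) in {"w1":((152,39),(272,154)),"w2":((311,114),(401,202))}.items():
    a=cv2.imread(f"pics/{n}.png");h=cv2.cvtColor(a,cv2.COLOR_BGR2HSV)
    m=np.zeros(a.shape[:2],np.uint8);cv2.line(m,p0,p1,255,17)
    k=((h[...,2]>150)&(m>0)).astype(np.uint8)
    k=cv2.morphologyEx(k,cv2.MORPH_CLOSE,np.ones((3,3)))
    c=max(cv2.findContours(k,0,1)[0],key=cv2.contourArea)
    r=cv2.minAreaRect(c);b=cv2.boxPoints(r);b=b[np.argsort(b[:,1])]
    E[n]=np.array([b[:2].mean(0),b[2:].mean(0)]);print(n,r,E[n].tolist(),cv2.contourArea(c))
C1=cam("wrist",pickle.load(open("w1.pkl","rb")));C2=cam("wrist",pickle.load(open("w2.pkl","rb")))
t=tri(C1,E["w1"],C2,E["w2"]);print(t)
for C,n in((C1,"w1"),(C2,"w2")):
    P=onz(C,E[n],.0308);d=P[0]-P[1];print(P,P.mean(0),np.linalg.norm(d),np.degrees(np.arctan2(d[1],d[0])))
# outer near corners of rail
print("corner -y",tri(C1,[(303,202)],C2,[(417,242)]),"brass",onz(C2,[(279,80)],.025))
E
```

```text
w1 ((212.23272705078125, 94.40194702148438), (177.63427734375, 14.63238525390625), 43.347694396972656) [[147.64476013183594, 33.435733795166016], [276.8207092285156, 155.3681640625]] 1934.0
w2 ((355.40594482421875, 157.5712432861328), (135.78135681152344, 9.217586517333984), 45.41218948364258) [[307.74658203125, 109.2211685180664], [403.0653076171875, 205.92132568359375]] 1086.0
[[ 0.5515  0.1064  0.0279  0.0021]
 [ 0.6082 -0.1279  0.0243  0.0023]]
[[ 0.5528  0.1059  0.0308]
 [ 0.6093 -0.1259  0.0308]] [ 0.5811 -0.01    0.0308] 0.2385471452637399 103.68454147162166
[[ 0.5502  0.1062  0.0308]
 [ 0.6054 -0.1244  0.0308]] [ 0.5778 -0.0091  0.0308] 0.23711601398091975 103.46008619524828
corner -y [[ 0.6033 -0.221   0.007   0.0008]] brass [[0.5363 0.1676 0.025 ]]
```

Emit:
move_arm(series=[0.06,-0.28,0,0.4,0,0.06,-0.28,0,0.8,0,0.06,-0.28,0,0.8,0,0.06,-0.28,0,0.8,0,0.06,-0.28,0,0.8,0])

```text
t: 3.08
tool_pos: [0.3416, 0.201, 0.3398]
tool_rot: [0.0, 0.96, 0.279, -0.0]
wrist_force: [0.0, 0.6, -0.6]
opening: 0.0855
grip_force: 0.0
```

```bash
python3 - <<'E'
from h import *
import pickle
s=read_state();a=read_camera("wrist");cv2.imwrite("pics/w3.png",a);pickle.dump(s,open("w3.pkl","wb"));print(s["tool_pos"],s["tool_rot"])
E
```

```text
[0.34155055 0.20103666 0.33979679] [ 3.84469908e-05  9.60206416e-01  2.79291235e-01 -2.08015995e-04]
```

View pics/w3.png

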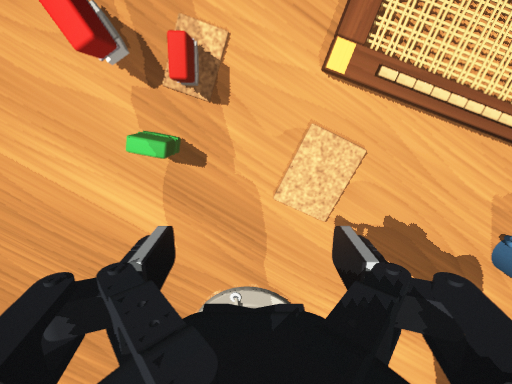

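Presser at (181,56) on its mat with corners (182,14), (229,32), (210,101) and (163,85), with the large red at the left edge and green at (153,145). I'll put the camera straight above it for the grasp measurement.

Emit:
move_arm(series=[0.156,-0.202,0.12,0,0,0.156,-0.202,0.12,0,0,0.156,-0.202,0.12,0,0,0.156,-0.202,0.12,0,0,0.156,-0.202,0.12,0,0])

```text
t: 3.75
tool_pos: [0.353, 0.328, 0.2801]
tool_rot: [0.0, 0.96, 0.279, -0.0]
wrist_force: [-0.3, 0.0, -0.4]
opening: 0.0855
grip_force: 0.0
```

```bash
python3 - <<'E'
from h import *
import pickle
s=read_state();a=read_camera("wrist");cv2.imwrite("pics/w4.png",a);pickle.dump(s,open("w4.pkl","wb"));print(s["tool_pos"],s["tool_rot"])
cv2.imwrite("pics/w4c.png",cv2.resize(a[0:260,110:400],None,fx=2,fy=2,interpolation=cv2.INTER_CUBIC))
E
```

```text
[0.3529573  0.32799933 0.28007252] [ 3.28574377e-04  9.60305915e-01  2.78948812e-01 -3.09814168e-05]
```

View pics/w4c.png

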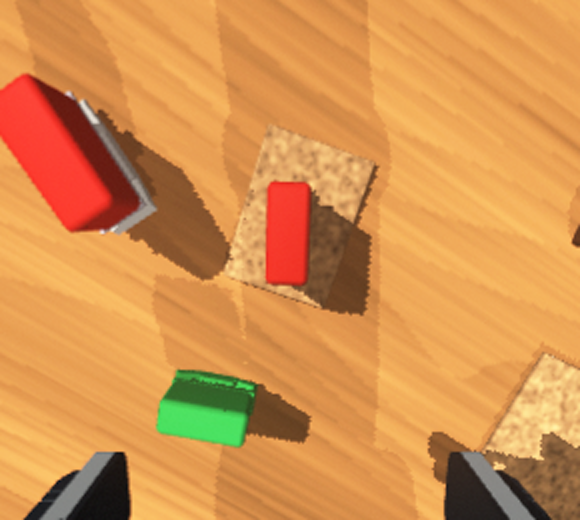

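Crop of w4: presser top (288,233), about 41x103 px and nearly aligned with the image columns. Mat corners are at (270,126), (377,164), (322,307) and (226,275).

```bash
python3 - <<'E'
from h import *
import pickle
np.set_printoptions(precision=4,suppress=True)
def red(n,x0,x1,y0,y1):
    a=cv2.imread(f"pics/{n}.png").astype(int);m=((a[...,2]>150)&(a[...,1]<70)&(a[...,0]<70)).astype(np.uint8)
    k=np.zeros_like(m);k[y0:y1,x0:x1]=m[y0:y1,x0:x1]
    c=max(cv2.findContours(k,0,1)[0],key=cv2.contourArea);return cv2.minAreaRect(c)
s4=pickle.load(open("w4.pkl","rb"));C4=cam("wrist",s4);C3=cam("wrist",pickle.load(open("w3.pkl","rb")))
r=red("w4",230,275,80,150);print(r)
b=cv2.boxPoints(r);P=onz(C4,b,.082);print(P,P.mean(0),np.linalg.norm(P-np.roll(P,-1,0),axis=1))
e=[P[i]-P[(i+1)%4] for i in range(4)];l=max(e,key=np.linalg.norm);print("presser angle",np.degrees(np.arctan2(l[1],l[0]))%180)
# right-far top corners for triangulation: bright top in w3
r3=red("w3",155,200,20,95);print(r3,cv2.boxPoints(r3).tolist())
S=cam("side");print("tri top centre side+w4",tri(C4,[r[0]],S,[(208,262)]),"w3+w4",tri(C4,[r[0]],C3,[(178,55)]))
mc=np.array([(270,126),(377,164),(322,307),(226,275)])/2+[110,0]
M=onz(C4,mc,.006);d=M[0]-M[3]+M[1]-M[2];print("mat",M,M.mean(0),np.linalg.norm(M-np.roll(M,-1,0),axis=1),np.degrees(np.arctan2(d[1],d[0])))
print("mat tri",tri(C4,mc,C3,[(182,14),(229,32),(210,101),(163,85)]))
yaw=np.degrees(np.arctan2(*q(s4["tool_rot"]).as_matrix()[1::-1,0]));print("tool x yaw",yaw)
T=q(s4["tool_rot"]).as_matrix();print("shift",T.T@(np.r_[P.mean(0)[:2],.054]-s4["tool_pos"]))
print("joints",read_state()["joints"])
E
```

```text
((253.282470703125, 116.28556060791016), (20.751300811767578, 51.21984100341797), 2.602562189102173)
[[0.3719 0.3558 0.082 ]
 [0.4228 0.3842 0.082 ]
 [0.4347 0.3636 0.082 ]
 [0.3843 0.3341 0.082 ]] [0.4034 0.3594 0.082 ] [0.0583 0.0237 0.0584 0.025 ]
presser angle 30.355681716721868
((176.7510986328125, 54.02880859375), (48.54103469848633, 18.17886734008789), 87.79740142822266) [[166.735595703125, 30.12555694580078], [184.90103149414062, 29.42688751220703], [186.7666015625, 77.93206024169922], [168.60116577148438, 78.63072967529297]]
tri top centre side+w4 [[0.4035 0.3592 0.0767 0.0013]] w3+w4 [[0.4039 0.3596 0.0738 0.    ]]
mat [[0.4562 0.4064 0.006 ]
 [0.4757 0.33   0.006 ]
 [0.3707 0.3069 0.006 ]
 [0.3525 0.3801 0.006 ]] [0.4138 0.3559 0.006 ] [0.0788 0.1075 0.0755 0.107 ] 13.315863786857218
mat tri [[ 0.4589  0.4079 -0.0093  0.0019]
 [ 0.4756  0.33    0.0056  0.0004]
 [ 0.3704  0.3054 -0.0033  0.0013]
 [ 0.3525  0.3801  0.007   0.0003]]
tool x yaw 32.39495067703329
shift [0.0595 0.0004 0.2261]
joints [-0.1936  0.2009 -0.7674  1.9268  0.1593  1.0746 -2.0328]
```

Measured: presser (0.403,0.359) at 30.4°, top about 0.075-0.08, size 58x25. Mat centre (0.414,0.356), 107x77, yaw 13°. Both are consistent with the text, so I'm grasping.

Emit:
move_arm(series=[0.119,0,0.1,0.068,0,0.119,0,0.22,0.068,0,0.119,0,0.34,0.068,0,0.119,0,0.4,0.068,0,0.119,0,0.43,0.068,0,0.119,0,0.45,0.068,0,0.119,0,0.452,0.068,0,0.119,0,0.452,0.068,0.5,0.119,0,0.452,0.068,1,0.119,0,0.452,0.068,1,0.119,0,0.452,0.068,1,0.119,0,0.452,0.068,1])

```text
t: 5.3
tool_pos: [0.4025, 0.3613, 0.0542]
tool_rot: [0.0, 0.965, 0.263, 0.0]
wrist_force: [0.9, -0.8, 1.9]
opening: 0.0255
grip_force: 62.7
```

Emit:
move_arm(series=[0,0,-0.06,0,1,0,0,-0.14,0,1,0.005,0.08,-0.16,-0.3,1,0.01,0.16,-0.16,-0.6,1,0.011,0.23,-0.16,-0.9,1,0.011,0.257,-0.16,-1,1,0.011,0.257,-0.16,-1,1])

```text
t: 6.18
tool_pos: [0.4724, 0.2519, 0.1334]
tool_rot: [0.0, 0.865, 0.502, -0.001]
wrist_force: [-1.2, 0.1, -1.5]
opening: 0.0253
grip_force: 62.3
```

Emit:
move_arm(series=[-0.03,0.07,0,-0.3,1,-0.06,0.14,0,-0.6,1,-0.1,0.2,0,-0.9,1,-0.118,0.226,0,-1,1,-0.118,0.226,0,-1,1])

```text
t: 6.8
tool_pos: [0.5413, 0.1461, 0.1336]
tool_rot: [-0.0, 0.705, 0.709, -0.0]
wrist_force: [-0.8, -1.0, -1.9]
opening: 0.0252
grip_force: 62.3
```

Emit:
move_arm(series=[0,0,0,-0.2,1,0,0,0,-0.437,1,0,0,0,-0.437,1,0,0,0,-0.437,1,0,0,0,-0.437,1])

```text
t: 7.42
tool_pos: [0.5412, 0.1468, 0.1341]
tool_rot: [0.0, 0.619, 0.785, 0.0]
wrist_force: [-0.4, 0.0, -1.8]
opening: 0.0249
grip_force: 62.3
```

```bash
python3 - <<'E'
from h import *
np.set_printoptions(precision=4,suppress=True)
s=read_state();b=read_camera("side");a=read_camera("wrist")
cv2.imwrite("pics/s5.png",np.hstack([a[:, :400],cv2.resize(b[120:312,140:340],None,fx=2,fy=2)]))
T=q(s["tool_rot"]).as_matrix();print(s["tool_pos"],np.degrees(np.arctan2(T[1,0],T[0,0])),s["wrist_force"],s["joints"],s["opening"])
u=np.array([np.cos(np.radians(103.6)),np.sin(np.radians(103.6)),0]);O=np.array([.5793,-.0095,0])
print("to start",T.T@(O+.160*u+[0,0,.08]-s["tool_pos"]),"sweep",T.T@(-.325*u))
E
```

```text
[0.5412 0.1468 0.1341] 103.52901373661538 [-0.3619  0.0319 -1.7716] [ 0.3172  0.6064 -0.9227  1.8881  0.5937  0.948  -0.6479] 0.024932277388072285
to start [-0.0009  0.0003  0.0541] sweep [-0.325   0.0004  0.    ]
```

View pics/s5.png

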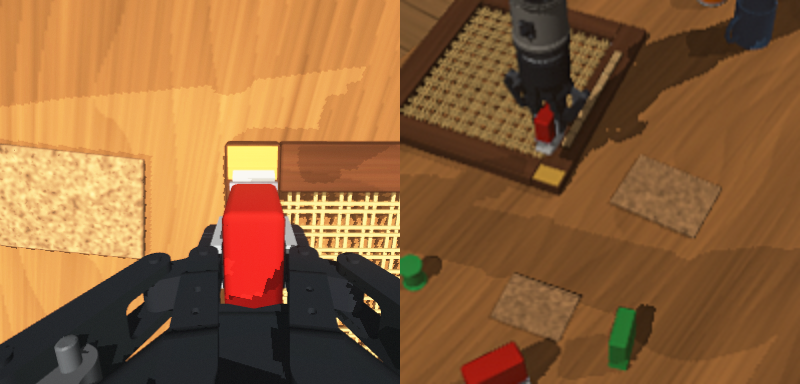

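The side view shows the presser upright in the gripper over the brass corner. The wrist view shows it centred on the rail at column 253, in line with the plate. Descending.

Emit:
move_arm(series=[0,0,0.06,0,1,0,0,0.1,0,1,0,0,0.118,0,1,0,0,0.124,0,1,0,0,0.128,0,1,0,0,0.132,0,1,0,0,0.132,0,1,0,0,0.132,0,1])

```text
t: 8.52
tool_pos: [0.5413, 0.1464, 0.0689]
tool_rot: [0.0, 0.619, 0.786, -0.0]
wrist_force: [-4.0, -1.0, 7.2]
opening: 0.0254
grip_force: 63.3
```

Emit:
move_arm(series=[-0.015,0,0,0,1,-0.03,0,0,0,1,-0.045,0,0,0,1,-0.06,0,0,0,1,-0.075,0,0,0,1,-0.09,0,0,0,1,-0.105,0,0,0,1,-0.12,0,0,0,1,-0.135,0,0,0,1,-0.15,0,0,0,1,-0.15,0,0,0,1])

```text
t: 9.9
tool_pos: [0.5611, 0.0751, 0.0698]
tool_rot: [0.001, 0.618, 0.786, 0.003]
wrist_force: [0.0, 1.4, 5.6]
opening: 0.0252
grip_force: 63.2
```

Emit:
move_arm(series=[-0.015,-0.002,0.002,0,1,-0.03,-0.002,0.003,0,1,-0.045,-0.002,0.003,0,1,-0.06,-0.002,0.003,0,1,-0.075,-0.002,0.003,0,1,-0.09,-0.002,0.003,0,1,-0.105,-0.002,0.003,0,1,-0.12,-0.002,0.003,0,1,-0.135,-0.002,0.003,0,1,-0.15,-0.002,0.003,0,1,-0.165,-0.002,0.003,0,1,-0.165,-0.002,0.003,0,1])

```text
t: 11.4
tool_pos: [0.5798, -0.0051, 0.0686]
tool_rot: [0.001, 0.618, 0.786, 0.003]
wrist_force: [-0.6, 2.5, 7.6]
opening: 0.0253
grip_force: 63.4
```

```bash
python3 - <<'E'
from h import *
np.set_printoptions(precision=4,suppress=True)
s=read_state();a=read_camera("wrist");b=read_camera("side");c=read_camera("scene")
cv2.imwrite("pics/s6.png",np.hstack([cv2.resize(a[:250,130:380],(400,400)),cv2.resize(b[120:230,160:270],(400,400),interpolation=2)]))
T=q(s["tool_rot"]).as_matrix();print(s["tool_pos"],np.degrees(np.arctan2(T[1,0],T[0,0])),s["wrist_force"],s["ft_torque"],T[2])
E
```

```text
[ 0.5798 -0.0051  0.0686] 103.61236094188962 [-0.6012  2.5498  7.5973] [0.601  0.1369 0.0352] [ 0.0017  0.0061 -1.    ]
```

View pics/s6.png

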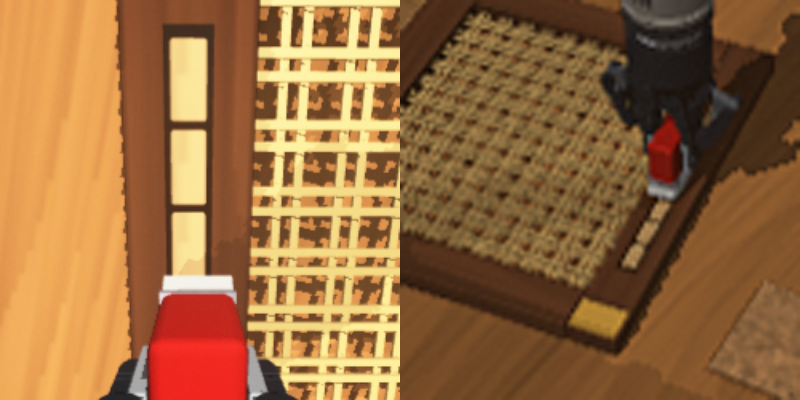

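Behind the shoe the keys sit flush in their slot, at column 187 in the left panel. The presser is about 3-4 mm off toward +x, so I'll correct slightly and continue.

Emit:
move_arm(series=[-0.015,-0.002,0,0,1,-0.03,-0.004,0,0,1,-0.045,-0.006,0,0,1,-0.06,-0.006,0,0,1,-0.075,-0.006,0,0,1,-0.09,-0.006,0,0,1,-0.105,-0.006,0,0,1,-0.12,-0.006,0,0,1,-0.135,-0.006,0,0,1,-0.15,-0.006,0,0,1,-0.15,-0.006,0,0,1])

```text
t: 12.92
tool_pos: [0.5944, -0.0784, 0.0686]
tool_rot: [0.001, 0.618, 0.786, 0.003]
wrist_force: [-0.3, 3.2, 7.8]
opening: 0.0257
grip_force: 63.5
```

Emit:
move_arm(series=[-0.015,0,0,0,1,-0.03,0,0,0,1,-0.045,0,0,0,1,-0.06,0,0,0,1,-0.075,0,0,0,1,-0.09,0,0,0,1,-0.105,0,0,0,1,-0.12,0,0,0,1,-0.135,0,0,0,1,-0.15,0,0,0,1,-0.15,0,0,0,1,-0.15,0,0,0,1])

```text
t: 14.42
tool_pos: [0.6121, -0.1524, 0.0686]
tool_rot: [0.002, 0.618, 0.786, 0.002]
wrist_force: [0.6, 1.8, 6.7]
opening: 0.0253
grip_force: 63.4
```

```bash
cat > snap.py <<'E'
from h import *
import pickle,sys
s=read_state();cv2.imwrite(f"pics/{sys.argv[1]}.png",read_camera("wrist"));pickle.dump(s,open(sys.argv[1]+".pkl","wb"))
E
python3 snap.py kA
```

Emit:
move_arm(series=[0,0,-0.03,0,1,0,0,-0.1,0,1,0,0,-0.163,0,1,0,0,-0.163,0,1,0,0,-0.163,0,1])

```text
t: 15.1
tool_pos: [0.6091, -0.154, 0.1474]
tool_rot: [-0.0, 0.619, 0.786, -0.0]
wrist_force: [-0.0, -1.4, -2.5]
opening: 0.0254
grip_force: 62.4
```

```bash
python3 snap.py kB
```

Emit:
move_arm(series=[0.07,0,0,0,1,0.14,0,0,0,1,0.14,0,0,0,1,0.14,0,0,0,1])

```text
t: 15.65
tool_pos: [0.5928, -0.0861, 0.147]
tool_rot: [-0.0, 0.619, 0.786, -0.001]
wrist_force: [-0.0, -0.5, -1.6]
opening: 0.0255
grip_force: 62.4
```

```bash
python3 snap.py kC
```

Emit:
move_arm(series=[0.07,0,0,0,1,0.14,0,0,0,1,0.14,0,0,0,1,0.14,0,0,0,1])

```text
t: 16.2
tool_pos: [0.5771, -0.0189, 0.1476]
tool_rot: [0.0, 0.619, 0.785, -0.0]
wrist_force: [0.7, -0.4, -2.0]
opening: 0.0251
grip_force: 62.4
```

```bash
python3 snap.py kD
```

Emit:
move_arm(series=[0.07,0,0,0,1,0.14,0,0,0,1,0.14,0,0,0,1,0.14,0,0,0,1])

```text
t: 16.75
tool_pos: [0.5608, 0.049, 0.1477]
tool_rot: [0.0, 0.619, 0.785, -0.0]
wrist_force: [0.1, -0.8, -1.7]
opening: 0.0252
grip_force: 62.4
```

```bash
python3 snap.py kE; python3 - <<'E'
from h import *
import pickle
u=np.array([np.cos(np.radians(103.6)),np.sin(np.radians(103.6)),0]);v=np.array([u[1],-u[0],0]);O=np.array([.5793,-.0095,.0258])
rows=[]
for n in ["s6","w1"][1:]+["kA","kB","kC","kD","kE"]:
    s=pickle.load(open(n+".pkl","rb"));C=cam("wrist",s);a=cv2.imread(f"pics/{n}.png")
    U,V=np.meshgrid(np.linspace(.135,-.135,800),np.linspace(-.02,.02,90))
    P=O+U[...,None]*u+V[...,None]*v
    p=proj(C,P.reshape(-1,3)).reshape(90,800,2).astype(np.float32)
    w=cv2.remap(a,p[...,0],p[...,1],1)
    for k in range(8):
        for e in (-.014,.014):
            x=int((.135-(.105-.03*k+e))/.27*799);w[:12,x]=(0,255,0)
    rows.append(w)
cv2.imwrite("pics/strips.png",np.vstack(rows))
E
```

```text
(no output)
```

View pics/strips.png

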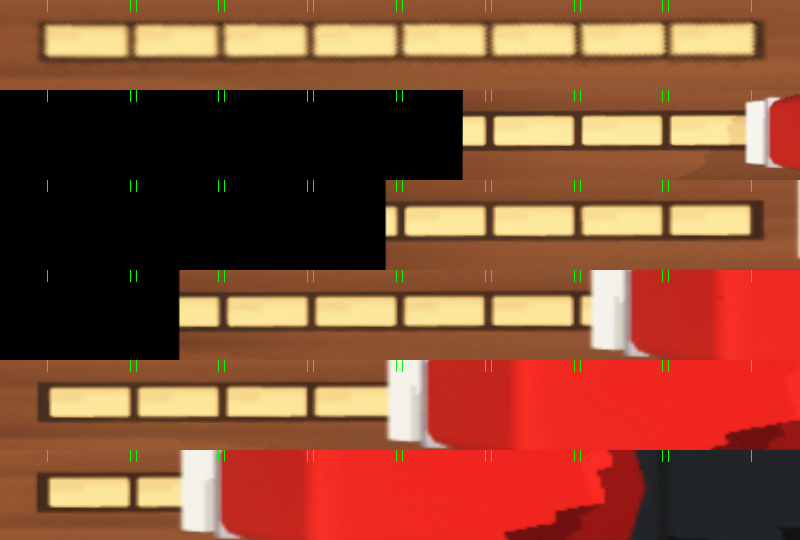

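The top strip, taken before the sweep, shows larger tops (proud). The five strips after the sweep show all eight keys recessed in their slots, with consistent positions and sizes, so all are home. Returning to the mat.

Emit:
move_arm(series=[0.07,-0.015,0,0.2,1,0.15,-0.03,0,0.5,1,0.23,-0.05,0,0.8,1,0.3,-0.065,0,1,1,0.333,-0.071,0,1,1,0.333,-0.071,0,1,1])

```text
t: 17.55
tool_pos: [0.4871, 0.2041, 0.148]
tool_rot: [0.0, 0.8, 0.6, 0.0]
wrist_force: [0.8, -0.9, -1.8]
opening: 0.0254
grip_force: 62.3
```

Emit:
move_arm(series=[0.06,-0.05,0,0.2,1,0.12,-0.11,0,0.5,1,0.18,-0.17,0,0.8,1,0.23,-0.21,0,1,1,0.253,-0.228,0,1,1,0.253,-0.228,0,1,1])

```text
t: 18.3
tool_pos: [0.414, 0.357, 0.1477]
tool_rot: [0.0, 0.928, 0.372, -0.0]
wrist_force: [-1.0, -0.4, -2.0]
opening: 0.0255
grip_force: 62.3
```

Emit:
move_arm(series=[0,0,0,0.2,1,0,0,0,0.433,1,0,0,0,0.433,1,0,0,0,0.433,1])

```text
t: 18.8
tool_pos: [0.414, 0.3564, 0.1478]
tool_rot: [0.0, 0.964, 0.264, -0.0]
wrist_force: [-0.3, -0.1, -1.4]
opening: 0.0253
grip_force: 62.3
```

```bash
python3 - <<'E'
from h import *
np.set_printoptions(precision=4,suppress=True)
s=read_state();T=q(s["tool_rot"]).as_matrix();print(s["tool_pos"],T[:,0],T[2],T.T@(np.array([.4138,.3559,.0545])-s["tool_pos"]),s["wrist_force"])
E
```

```text
[0.414  0.3564 0.1478] [ 0.8601  0.5101 -0.0004] [-0.0004  0.0007 -1.    ] [-0.0004  0.0003  0.0933] [-0.2625 -0.0948 -1.4173]
```

Descending to near contact, slowly.

Emit:
move_arm(series=[0,0,0.06,0,1,0,0,0.12,0,1,0,0,0.16,0,1,0,0,0.176,0,1,0,0,0.182,0,1,0,0,0.186,0,1,0,0,0.187,0,1,0,0,0.187,0,1])

```text
t: 19.8
tool_pos: [0.4134, 0.3578, 0.0549]
tool_rot: [-0.0, 0.965, 0.264, 0.0]
wrist_force: [-0.2, 0.5, -1.7]
opening: 0.0255
grip_force: 62.3
```

Emit:
move_arm(series=[0,0,0.001,0,1,0,0,0.002,0,1,0,0,0.003,0,1,0,0,0.003,0,1])

```text
t: 20.3
tool_pos: [0.4133, 0.3578, 0.0532]
tool_rot: [-0.0, 0.965, 0.264, 0.0]
wrist_force: [0.5, -0.9, 2.3]
opening: 0.0253
grip_force: 62.6
```

Contact made at about 4 N. Releasing and withdrawing.

Emit:
move_arm(series=[0,0,-0.001,0,0.5,0,0,-0.001,0,0.2,0,0,-0.001,0,0,0,0,-0.001,0,0,0,0,-0.001,0,0,0,0,-0.001,0,0,0,0,-0.04,0,0,0,0,-0.12,0,0,0,0,-0.24,0,0,-0.12,0,-0.36,0,0,-0.12,0,-0.45,0,0,-0.12,0,-0.45,0,0])

```text
t: 21.8
tool_pos: [0.3617, 0.3291, 0.2838]
tool_rot: [-0.001, 0.964, 0.264, 0.005]
wrist_force: [-0.4, 0.4, -0.2]
opening: 0.0852
grip_force: 0.0
```

```bash
python3 snap.py w9; python3 - <<'E'
from h import *
import pickle
np.set_printoptions(precision=4,suppress=True)
s=pickle.load(open("w9.pkl","rb"));C=cam("wrist",s);a=cv2.imread("pics/w9.png").astype(int)
print(s["tool_pos"],s["wrist_force"],s["opening"])
m=((a[...,2]>150)&(a[...,1]<70)&(a[...,0]<70)).astype(np.uint8);k=np.zeros_like(m);c0=proj(C,[[.4138,.3559,.08]])[0].astype(int)
k[c0[1]-45:c0[1]+45,c0[0]-35:c0[0]+35]=m[c0[1]-45:c0[1]+45,c0[0]-35:c0[0]+35]
r=cv2.minAreaRect(max(cv2.findContours(k,0,1)[0],key=cv2.contourArea));P=onz(C,cv2.boxPoints(r),.082)
print(r,P.mean(0),np.linalg.norm(P-np.roll(P,-1,0),axis=1))
b=read_camera("side");hs=cv2.imread("pics/side0.png");b=b.astype(int)
m=((b[...,2]>110)&(b[...,1]<50)&(b[...,0]<50));ys,xs=np.nonzero(m[245:285,185:235]);print("side red bbox",xs.min()+185,xs.max()+185,ys.min()+245,ys.max()+245,"centre",xs.mean()+185,ys.mean()+245)
print("expected top corners in side",proj(cam("side"),P).tolist())
E
```

```text
[0.3617 0.3291 0.2838] [-0.3531  0.3962 -0.208 ] 0.08517781699325482
((255.0, 118.5), (49.0, 20.0), 90.0) [0.4136 0.3569 0.082 ] [0.0233 0.0568 0.0244 0.0568]
side red bbox 195 215 256 269 centre 204.8941798941799 260.6296296296296
expected top corners in side [[194.57831179197734, 261.66450412297723], [195.86872782155902, 254.44477845692722], [215.97100686888697, 255.57171005890814], [214.86997817225887, 263.18100887737603]]
```

The presser is upright at (0.4136,0.3569), 1 mm from the mat's middle, and the side view agrees. Handing in.

```bash
python3 -c "
from plant import *
print(close_job())"
```

```text
the job is handed in; nothing more can be done
None
```

The job is handed in, with no verdict returned: the wrist pictures show all eight keys pressed home in order, and the red presser stands upright and released, measured about 1 mm from the middle of its cork mat.

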